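Tare the bead scale through its covered well

TASK

Zero the bead scale for the empty dish on its pan: with a fingertip slide the small metal cover off the square well, reach into that well and press the sunken square key right down, then let it come up and slide the cover fully shut over the well again. Leave the round key alone, and do not lift, tip or shove the scale or disturb the dish and the things standing round it.

Things in the scene. Friction and masses are not known exactly. Their poses are not given: they have to be found in the camera images.
- scale: Grey bead scale, 250 x 270 x 58 mm (x, y, z), about 1.8 kg, loose on the table; a sideways push of some 10 N slides it. Origin: centre of its underside; x points from its front (robot side) to its back, y to its left, z up. The front deck (58 mm above the origin) has two wells, centres at x = -70 mm: square at y = +65 mm, round at y = -65 mm.
- well (a point): Centre of the mouth of the square well, level with the deck. The well is 48 x 48 mm and 30 mm deep, with the square key on its floor. Two low rails, 5 mm high and wide, run along the scale's y 34.5 mm before and behind its centre and guide the cover.
- round_well (a point): Centre of the mouth of the round well, level with the deck: 48 mm across, 30 mm deep.
- pan (a point): Centre of the top of the round steel pan, 132 mm across, 10 mm above the deck, on the scale's back half (x = +50 mm); the dish stands on it.
- cover (a joint): Sliding metal cover of the square well, m: 0 = fully shut (its centre over the square well), grows as it slides along the scale's -y to 0.062 = fully open (its centre then at y = +3 mm, between the wells). It may start a little ajar (up to 0.012). Stays where left; friction about 1.5 N.
- cover_rib (a point): Centre of the top of the upright rib on the cover, 19 mm above the deck. The cover is a plate 60 x 60 mm whose top is 5 mm above the deck; the rib stands at its middle, 44 mm long along the scale's x, 8 mm thick along y, and rises 14 mm above the plate. Push the rib sideways to slide the cover.
- tare (a joint): Sunken square key in the square well, m: 0 = up, 0.006 = fully down; springs back. Needs 2 N to start, 5 N fully down. It counts as pressed beyond 0.0045.
- tare_key (a point): Centre of the top of the square key (34 x 34 mm, white), 22 mm below the deck when up.
- power (a joint): Sunken round key in the round well, m: 0 = up, 0.006 = fully down; to be left alone.
- power_key (a point): Centre of the top of the round key (34 mm across, white), 22 mm below the deck when up.
- dish: Empty white ceramic dish, 84 mm across and 24 mm high, standing loose on the pan. Origin: centre of its underside.
- glue: Slim white glue bottle, 38 mm across, 125 mm high, standing on the table to the left of the scale. Origin: centre of its underside.
- jar: Small glass jar with a black cap, 56 mm across, 60 mm high, on the table right of the scale. Origin: centre of its underside.
- tissues: Blue tissue box, 220 x 115 x 75 mm with a paper tuft rising to 115 mm, on the table farther right of the scale. Origin: centre of its underside.

How it is judged (in metres and radians):
On the way, in this order (a step that is already met when the one before it is completed fails the run):
1. the cover is slid clear of the square well (value of joint cover above 0.052 m), for 0.1 s.
2. the square key is pressed right down with the fingers (value of joint tare above 0.0045 m and contact force between the fingers and tare above 1 N), for 0.05 s.
3. the cover is slid fully shut again, the square key up (value of joint cover below 0.005 m and value of joint tare below 0.0015 m), for 0.1 s.
At the end, for the whole second after the job is handed in: The cover is within 5 mm of fully shut, both keys are up (within 1.5 mm), the scale stands flat within 30 mm of where it started, and the dish stands upright and still on the pan (all of step 3 and value of joint power below 0.0015 m and distance of scale from where it was at the start of the episode below 0.03 m and angle between scale's own z axis and vertical below 0.03 rad and z of dish in the frame of scale above 0.064 m and angle between dish's own z axis and vertical below 0.1 rad and linear speed of each of scale, dish below 0.01 m/s); the robot touches nothing.
It fails at once if the round key is pressed (more than 3 mm) (value of joint power above 0.003 m).
It fails at once if the scale is lifted (more than 10 mm) or tipped (height (world z) of scale above 0.01 m or angle between scale's own z axis and vertical above 0.1 rad).
It fails at once if the scale is shoved more than 30 mm (distance of scale from where it was at the start of the episode above 0.03 m).
It fails at once if the dish is lifted, or shifted by more than 30 mm (distance of dish from where it was at the start of the episode above 0.03 m).
It fails at once if the glue bottle, jar or tissue box is moved more than 30 mm or knocked over (distance of any of glue, jar, tissues from where it was at the start of the episode above 0.03 m or angle between any of glue, jar's own z axis and vertical above 0.5 rad).
It also fails if it takes over 58 s, if anything falls off the work surface, if the arm or the gripper's body presses on something with over 40 N, if the wrist force passes 120 N, or if a joint passes its speed limit or range.

ROBOT

A 6-joint arm with a two-finger parallel gripper is mounted at the origin on the work surface. World frame = base frame: x ahead of the robot, y to its left, z up, the work surface at z = 0. Lengths are in mm, angles in rad, forces in N, time in s.
With the tool pointing down it reaches from about 275 to 750 mm from the base axis. Payload 10.2 kg.
Tool frame: the origin (TCP) lies at the very end of the fingers, on their centre line; the grasp point (between the pads) lies 19 mm behind it; z points along the fingers, y is the line along which they close (so a half turn about z gives the same grasp; the last joint's range is limited). The gripper opens to 85 mm and grips with 20 to 120 N. Pads are 22 mm wide; open, the fingers measure 114 mm over their backs; the gripper's body (76 mm by 85 mm) begins 54 mm behind the grasp point. The pads swing forward as they close: fully open they stand 13 mm farther back than shut.
Start: joints at [1.088, 0.313, 1.498, -0, 1.331, -0.223], TCP at [134.878, 507.384, 231.294] pointing down, gripper open.
Joint ranges: [-2.94, 2.94], [-0.97, 2.17], [0.19, 2.56], [-1.23, 4.37], [0.02, 3.11], [-2.88, 2.88]. Speed limits (rad/s): [2.39, 2.39, 3.01, 3.14, 3.14, 3.14].

INTERFACE

Orientations are given as a unit quaternion [w, x, y, z].
In Python, from rig import ctrl gives the robot as it stands.
- The arm moves only by the tool step_arm, never from a script. Its argument "increments" is a list of rows, each a list of 3 entries, a list of its own where there are three numbers: the shift along the tool's x, y, z in cm, then the turn, a rotation vector about the tool's x, y, z in degrees, then the opening in per cent of the stroke, from 0 (shut) to 100 (fully open). A call has 1 to 8 rows; each row is the pose to reach, as a shift and turn from the pose commanded when the call began, along the tool's axes at that moment; what a row does not reach only later rows make up. A row lasts 1/8 s, in which the tool goes at most 62.5 mm and 10.7 degrees, less where a joint would pass 70% of its speed; a pose out of reach is approached as far as the arm can. A call with a gripper value outside its range is refused whole. The fingers move at their own pace and stop on an object; "squeeze" is the grip in N (left out, the last holds). Time passes only in rows, so rows that repeat a pose let the fingers close. It gives the time, the measured TCP pose, the force, the opening and the grip force at its end, in the units of the state.
- ctrl.sense(): the state, without advancing time (a new reading comes with each control period).
- ctrl.capture(name): name is "side" or "top"; returns a dict with "img" (480x640x3 uint8, red, green, blue), "fx", "fy", "cx", "cy" (pixels), "k1" (the pictures are not rectified: a ray, as slopes to the right and down, at radius r is drawn at 1 + k1 r^2 times it, then the intrinsics apply), "extrinsics" (4x4, takes a point from camera to world coordinates). Camera axes: x right, y down, z forward; pixel columns grow to the right and rows downward; lengths in mm; the calibration is good to about 2 mm. A picture is of the moment at which its call begins. There is no depth.
- ctrl.finish_job(): hands the job in; it is judged then, once.
The state is a dict: "time_s": time; "joints": joint angles; "dq": joint speeds; "tau": joint torques, N m; "eef_pos": TCP position; "ee_rot": TCP orientation; "force": force on the tool from outside, world axes, zero at the start; "wrist_torque": the same for the moment, N m; "grip_width": opening from 0.0 (shut) to 1.0 (fully open); "grip_force": force on a finger pad.
Only numpy, scipy, OpenCV 4.12 (cv2) and the standard library are available. Lean on these libraries where they do the work, as an engineer would, in place of code of your own. Each camera call takes 0.05 s, during which the arm holds its last target. There are 200 camera calls.

## Working session

There is one attempt and no reset: what is moved stays moved. The work goes in short steps, Python scripts to look and compute and a tool call to move; the robot and the scene stay as the last step left them, time stands still between calls to the robot, and variables do not carry over. Pictures are saved under pics/ and viewed, at most 10 in all, crops included, and the job is handed in when it is done.

Besides the shell and the picture viewer there is one more tool, called after ">>>" as a command line: name --argument value ..., lists and objects as JSON in quotes. step_arm: Moves the arm, as the interface text tells. Its arguments: {"type":"object","properties":{"increments":{"type":"array"},"squeeze":{"type":"number"}},"required":["increments"]}

```bash
mkdir -p pics
python3 - <<'E'
from rig import ctrl
import cv2
for n in("top","side"):
    c=ctrl.capture(n); cv2.imwrite(f"pics/{n}0.png",c["img"][:,:,::-1])
    print(n,c["fx"],c["fy"],c["cx"],c["cy"],c["k1"],c["extrinsics"])
print(ctrl.sense())
E
```

```text
top 464.170534262305 464.170534262305 327.3553076883238 239.46952747035647 -0.1219946292944196 [[ 2.37344505e-02 -9.89479251e-01  1.42714711e-01  4.78918119e+02]
 [-9.99692427e-01 -2.24637407e-02  1.05086930e-02  2.03539093e+01]
 [-7.19222743e-03 -1.42920233e-01 -9.89708078e-01  1.09671554e+03]
 [ 0.00000000e+00  0.00000000e+00  0.00000000e+00  1.00000000e+00]]
side 496.6057073373741 496.6057073373741 312.651949301087 242.3167789208204 -0.06968098240326678 [[ 9.90107999e-01 -8.88875883e-02  1.08559419e-01  4.87991381e+02]
 [-1.38867844e-01 -7.31366422e-01  6.67696696e-01 -6.97645713e+02]
 [ 2.00467647e-02 -6.76167252e-01 -7.36475373e-01  8.81200896e+02]
 [ 0.00000000e+00  0.00000000e+00  0.00000000e+00  1.00000000e+00]]
{'time_s': 0.1, 'joints': array([ 1.08760302e+00,  3.13424408e-01,  1.49835579e+00,  2.30863713e-05,
        1.33100710e+00, -2.23392342e-01]), 'dq': array([-0.0013873 , -0.00220978, -0.00096174, -0.00163623,  0.00121002,
       -0.00066595]), 'tau': array([ 2.31857957e-03, -4.12897754e+01, -2.60143715e+01, -1.70633434e-04,
        2.96828533e-03,  1.06750491e-05]), 'eef_pos': array([134.76013724, 507.1744659 , 230.77877083]), 'ee_rot': array([-2.17186779e-04,  1.29538167e-01,  9.91574257e-01, -5.56554268e-04]), 'force': array([-0.14041009,  0.31507869,  0.51927601]), 'wrist_torque': array([-0.00102404, -0.021384  ,  0.05604963]), 'grip_force': 0.0, 'grip_width': 1.0045585356911495}
```

View pics/top0.png

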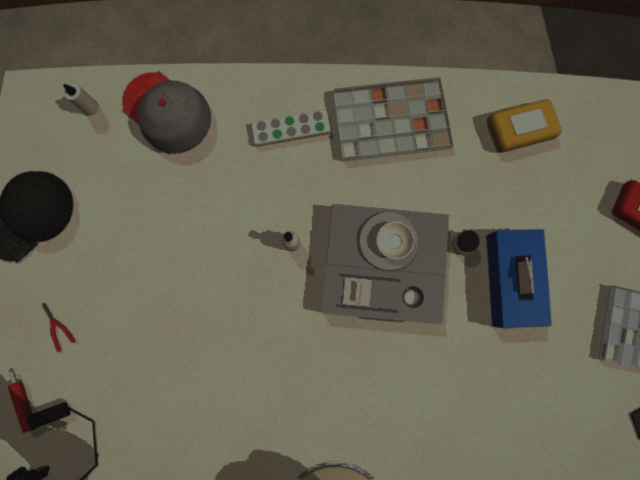

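View pics/side0.png

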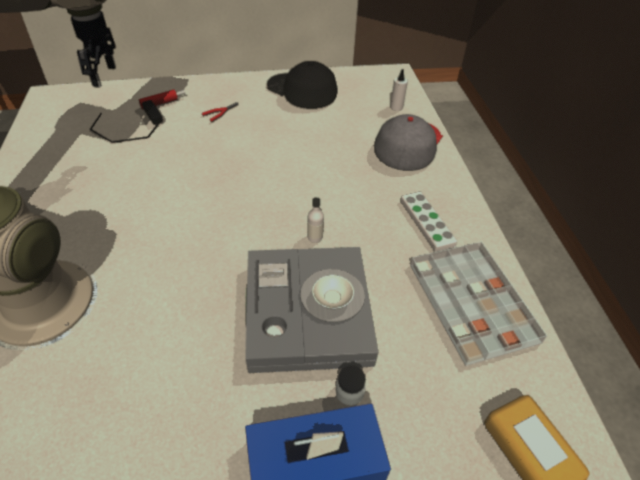

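The top view shows the scale at columns 325–448 and rows 205–323, with the cover near (356,291), the round well at (412,296) and the dish at (396,239). In the side view the cover is near (273,275) and the round well at (275,327). I'll crop both views to pick accurate points.

Run:
```python
import cv2,numpy as np
t=cv2.imread("pics/top0.png")[195:330,310:460]; s=cv2.imread("pics/side0.png")[235:375,235:385]
f=lambda i:cv2.convertScaleAbs(cv2.resize(i,None,fx=5,fy=4.2 if 0 else 5,interpolation=cv2.INTER_CUBIC)[:600],alpha=1.6)
t=cv2.imread("pics/top0.png")[205:325,315:455]
for n,i in(("t",t),("s",s)):
    cv2.imwrite(f"pics/c{n}.png",f(i) if n=="t" else cv2.resize(i,None,fx=4,fy=4,interpolation=cv2.INTER_CUBIC))
```

```text
(no output)
```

View pics/ct.png

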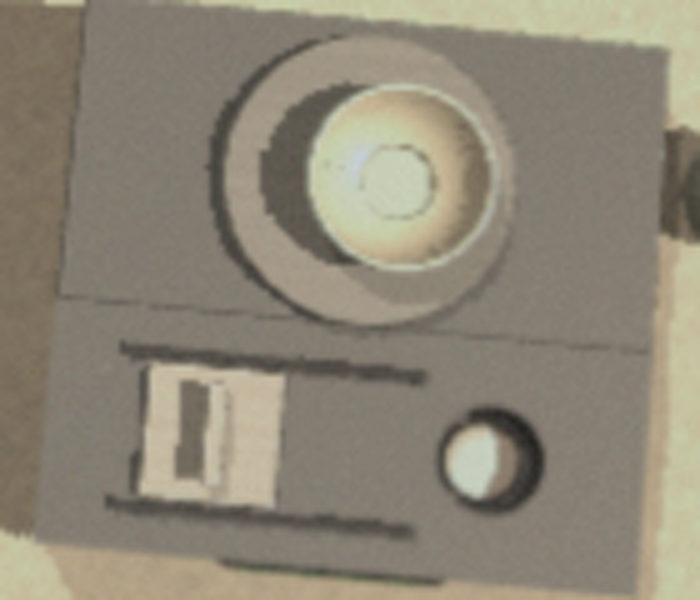

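View pics/cs.png

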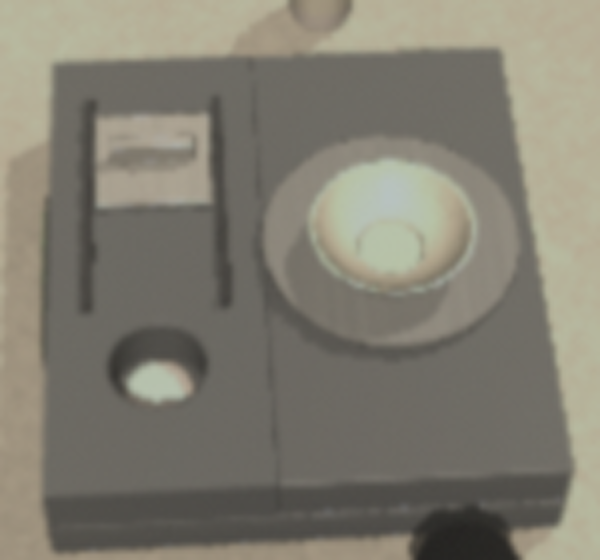

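The crops show the deck corners, the cover plate and rib, the round well mouth and the pan clearly. I'll fit the scale's x, y, yaw and the cover value to both views together.

```bash
cat > h.py <<'E'
import numpy as np
from scipy.optimize import least_squares
from scipy.spatial.transform import Rotation as R
from rig import ctrl
def proj(c,P):
    E=c["extrinsics"]; q=(np.atleast_2d(P)-E[:3,3])@E[:3,:3]; s=q[:,:2]/q[:,2:]
    s=s*(1+c["k1"]*(s**2).sum(1,keepdims=True)); return s*c["fx"]+[c["cx"],c["cy"]]
def world(p,L):  # scale frame -> world
    c,s=np.cos(p[2]),np.sin(p[2]); L=np.atleast_2d(L)
    return np.c_[p[0]+c*L[:,0]-s*L[:,1],p[1]+s*L[:,0]+c*L[:,1],L[:,2]]
E
python3 - <<'E'
from h import *
T,S=ctrl.capture("top"),ctrl.capture("side")
deck=lambda x,y:(x,y,58,0)
pl=lambda x,y:(-70+x,65+y,63,1)
top=[((668,48),deck(125,-135)),((637,595),deck(-125,-135)),((38,540),deck(-125,135)),((491,461),deck(-70,-65)),((368,182),(50,0,68,0)),
((147,363),pl(30,30)),((285,373),pl(30,-30)),((275,507),pl(-30,-30)),((138,496),pl(-30,30))]
side=[((53,62),deck(-125,135)),((500,50),deck(125,135)),((572,470),deck(125,-135)),((43,497),deck(-125,-135)),((158,366),deck(-70,-65)),((392,242),(50,0,68,0)),
((97,117),pl(-30,30)),((210,115),pl(30,30)),((211,207),pl(30,-30)),((93,208),pl(-30,-30))]
def res(p,full=False):
    o=[]
    for c,l,k,off in((T,top,5,(315,205)),(S,side,4,(235,235))):
        uv=(np.array([a for a,_ in l])+.5)/k-.5+off
        L=np.array([b for _,b in l],float); m=L[:,3:]; L=L[:,:3]-m*[[0,p[3],0]]
        o.append(proj(c,world(p,L))-uv)
    return o if full else np.concatenate(o).ravel()
r=least_squares(res,[530,-30,0,5],loss="soft_l1")
print(r.x); [print(o.round(1).tolist()) for o in res(r.x,True)]
p=r.x
for n,L in dict(rib=(-70,65-p[3],77),well=(-70,65,58),rw=(-70,-65,58),pan=(50,0,68)).items(): print(n,world(p,L).round(1))
np.save("p.npy",p); print(ctrl.sense()["eef_pos"])
for n,c,u in(("glue",T,0),):pass
E
```

```text
[ 5.78316843e+02 -1.02083379e+02 -7.10190630e-02  5.00499607e+00]
[[0.5, 0.1], [-0.1, 0.6], [-1.2, 0.6], [-0.2, -0.0], [0.2, -0.6], [0.8, -0.3], [0.0, 0.2], [-0.2, 0.4], [0.1, 0.1]]
[[-0.2, 0.5], [0.2, -0.8], [1.0, 0.6], [-0.3, 0.6], [-0.0, 0.0], [-0.2, -1.5], [-0.1, 0.4], [-0.4, -0.2], [0.4, -1.1], [0.8, -0.1]]
rib [[512.8 -37.3  77. ]]
well [[513.1 -32.3  58. ]]
rw [[ 503.9 -162.    58. ]]
pan [[ 628.2 -105.6   68. ]]
[134.81791904 507.24988295 230.96793719]
```

The fit residuals are about 1 px or less, and the reach and heights are plausible. The cover is about 5 mm ajar. Next I'll work out the approach to the far (+y) side of the rib.

```bash
cat >> h.py <<'E'
def go(L,p=None):
    """tool-frame shift (cm) and turn (deg) to a scale-frame TCP target, tool y along scale y, pointing down"""
    p=np.load("p.npy") if p is None else p; s=ctrl.sense(); q=s["ee_rot"]; r=R.from_quat(q,scalar_first=True)
    d=world(p,L)[0]-s["eef_pos"]
    g=R.from_euler("z",p[2])*R.from_matrix(np.diag([-1.,1,-1]))
    print(L,"shift",(r.inv().apply(d)/10).round(2),"turn",(r.inv()*g).as_rotvec(degrees=True).round(1))
def inscale():
    p=np.load("p.npy"); s=ctrl.sense(); d=s["eef_pos"]-[p[0],p[1],0]
    print("tcp in scale",R.from_euler("z",-p[2]).apply(d).round(1),"F",s["force"].round(2),"t",s["time_s"])
E
python3 -c "
from h import *
go((-70,94,200)); go((-70,94,110));inscale()"
```

```text
(-70, 94, 200) shift [-49.87 -39.58   3.12] turn [ -0.   -0.  -10.8]
(-70, 94, 110) shift [-49.88 -39.57  12.12] turn [ -0.   -0.  -10.8]
tcp in scale [-485.6  576.3  231. ] F [-0.08  0.05 -0.19] t 0.2
```

>>> step_arm --increments '[[[-6,-4.8,0.4],[0,0,-1.4],50],[[-12,-9.5,0.8],[0,0,-2.7],0],[[-18,-14.3,1.1],[0,0,-4],0],[[-24,-19,1.5],[0,0,-5.4],0],[[-30,-23.8,1.9],[0,0,-6.8],0],[[-36,-28.6,2.3],[0,0,-8.1],0],[[-42,-33.3,2.6],[0,0,-9.5],0],[[-46,-36.5,3],[0,0,-10.8],0]]' --squeeze 20

```text
time_s: 1.2
eef_pos: [434.2, 105.0, 206.3]
ee_rot: [0.0, 0.035, 0.999, 0.0]
force: [0.7, 1.1, 1.0]
grip_width: 0.003
grip_force: 0.0
```

```bash
python3 -c "
from h import *
go((-70,94,110));inscale()"
```

```text
(-70, 94, 110) shift [ -8.84 -10.24   9.64] turn [0. 0. 0.]
tcp in scale [-158.5  196.3  206.3] F [0.69 1.09 1.02] t 1.2
```

>>> step_arm --increments '[[[0,0,0],[0,0,0],0],[[0,0,0],[0,0,0],0],[[0,0,0],[0,0,0],0]]'

```text
time_s: 1.58
eef_pos: [432.7, 107.9, 206.4]
ee_rot: [0.0, 0.035, 0.999, 0.0]
force: [-0.1, -0.3, -0.2]
grip_width: 0.001
grip_force: 0.0
```

```bash
python3 -c "
from h import *
go((-70,94,110));inscale()"
```

```text
(-70, 94, 110) shift [ -9.   -10.52   9.64] turn [0.  0.  0.1]
tcp in scale [-160.2  199.1  206.4] F [-0.08 -0.32 -0.16] t 1.575
```

>>> step_arm --increments '[[[-3,-3.5,2],[0,0,0],0],[[-6,-7,4],[0,0,0],0],[[-9,-10.5,6.6],[0,0,0],0],[[-9,-10.5,9.6],[0,0,0],0],[[-9,-10.5,9.6],[0,0,0],0],[[-9,-10.5,9.6],[0,0,0],0],[[-9,-10.5,9.6],[0,0,0],0]]'

```text
time_s: 2.45
eef_pos: [516.0, -3.7, 111.7]
ee_rot: [0.001, 0.035, 0.999, -0.0]
force: [0.7, -0.3, 0.7]
grip_width: -0.002
grip_force: 0.0
```

Run:
```python
from h import *
import cv2
go((-70,94,68));inscale()
s=ctrl.capture("side")["img"][175:375,185:385,::-1]
cv2.imwrite("pics/s1.png",cv2.resize(s,None,fx=3,fy=3,interpolation=cv2.INTER_CUBIC))
```

```text
(-70, 94, 68) shift [0.09 0.03 4.37] turn [-0.   0.1  0. ]
tcp in scale [-69.2  93.7 111.7] F [ 0.74 -0.34  0.74] t 2.45
```

View pics/s1.png

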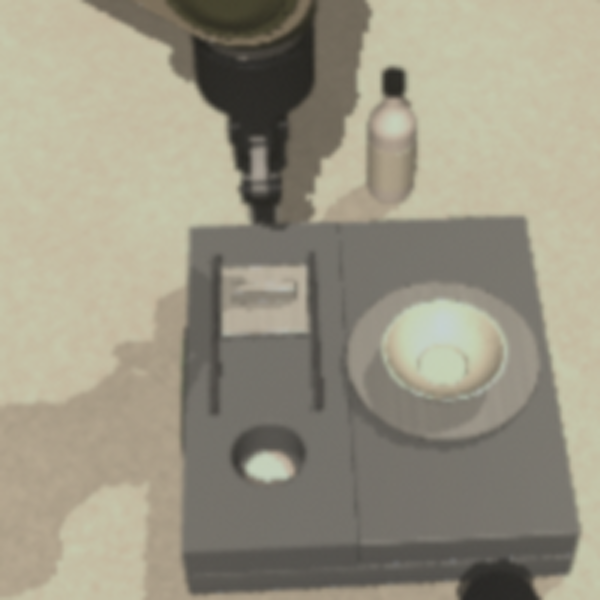

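The side crop shows the closed fingertip at crop (262,225), above the deck and just beyond the cover. It lines up with the rib at (265,290), and the glue bottle is well clear. Descending now, then moving gently into contact.

>>> step_arm --increments '[[[0.1,0,2.2],[0,0,0],0],[[0.1,0,3.6],[0,0,0],0],[[0.1,0,4.3],[0,0,0],0],[[0.1,0,4.3],[0,0,0],0],[[0.1,0,4.3],[0,0,0],0]]'

```text
time_s: 3.12
eef_pos: [514.9, -4.2, 67.8]
ee_rot: [0.0, 0.036, 0.999, -0.0]
force: [0.6, 0.2, 0.5]
grip_width: 0.004
grip_force: 0.0
```

>>> step_arm --increments '[[[0,-0.3,0],[0,0,0],0],[[0,-0.6,0],[0,0,0],0],[[0,-0.9,0],[0,0,0],0],[[0,-0.9,0],[0,0,0],0],[[0,-0.9,0],[0,0,0],0]]'

```text
time_s: 3.75
eef_pos: [513.9, -13.1, 67.3]
ee_rot: [-0.0, 0.036, 0.999, 0.0]
force: [0.0, 0.7, -0.4]
grip_width: 0.004
grip_force: 0.0
```

>>> step_arm --increments '[[[0,-0.3,0],[0,0,0],0],[[0,-0.6,0],[0,0,0],0],[[0,-0.9,0],[0,0,0],0],[[0,-1.2,0],[0,0,0],0],[[0,-1.5,0],[0,0,0],0]]'

```text
time_s: 4.38
eef_pos: [512.8, -28.2, 67.3]
ee_rot: [-0.0, 0.036, 0.999, 0.0]
force: [0.1, 2.0, 0.0]
grip_width: 0.007
grip_force: 0.7
```

```bash
python3 -c "
from h import *
inscale()"
```

```text
tcp in scale [-70.6  69.   67.3] F [0.1  1.96 0.03] t 4.375
```

There's steady contact of about 2 N, so the cover is sliding. I'll push another 35 mm and check by picture.

>>> step_arm --increments '[[[0,-0.5,0],[0,0,0],0],[[0,-1,0],[0,0,0],0],[[0,-1.5,0],[0,0,0],0],[[0,-2,0],[0,0,0],0],[[0,-2.5,0],[0,0,0],0],[[0,-3,0],[0,0,0],0],[[0,-3.5,0],[0,0,0],0],[[0,-3.5,0],[0,0,0],0]]'

```text
time_s: 5.38
eef_pos: [510.3, -63.5, 67.3]
ee_rot: [0.0, 0.036, 0.999, -0.0]
force: [-1.0, -0.5, 1.2]
grip_width: -0.0
grip_force: 0.0
```

Run:
```python
from h import *
import cv2
inscale(); p=np.load("p.npy")
c=ctrl.capture("side")
s=c["img"][235:375,235:385,::-1]
cv2.imwrite("pics/s2.png",cv2.resize(s,None,fx=4,fy=4,interpolation=cv2.INTER_CUBIC))
for v in (30,40,50,57,62):
  uv=proj(c,world(p,[(-40,35-v,63),(-100,35-v,63)])); print(v,(((uv-235)+.5)*4-.5).round(0).tolist())
uv=proj(c,world(p,[(125,-135,58),(-125,-135,58)])); print((((uv-235)+.5)*4-.5).round(0).tolist())
```

```text
tcp in scale [-70.6  33.7  67.3] F [-0.97 -0.53  1.19] t 5.375
30 [[214.0, 242.0], [96.0, 247.0]]
40 [[215.0, 258.0], [96.0, 263.0]]
50 [[216.0, 274.0], [96.0, 279.0]]
57 [[216.0, 285.0], [96.0, 290.0]]
62 [[216.0, 293.0], [96.0, 299.0]]
[[576.0, 472.0], [42.0, 499.0]]
```

View pics/s2.png

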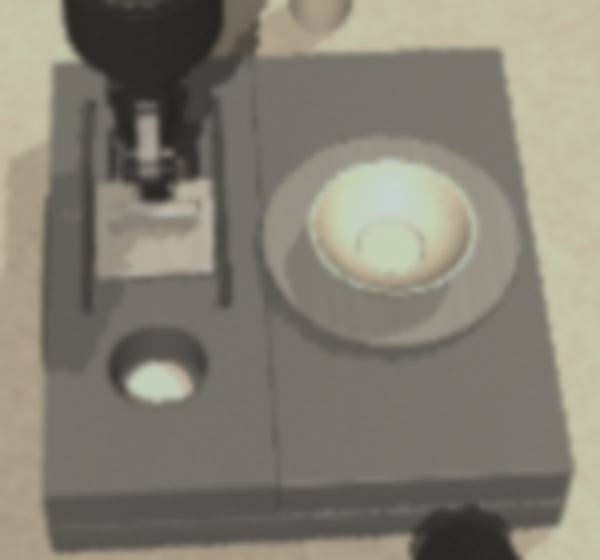

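The cover's leading edge is at about row 271–278, so it's open roughly 49 mm. The scale hasn't moved, and the finger half-thickness comes out near 14 mm. I'll push 9 mm more, back off, and lift.

>>> step_arm --increments '[[[0,-0.3,0],[0,0,0],0],[[0,-0.6,0],[0,0,0],0],[[0,-0.9,0],[0,0,0],0],[[0,-0.9,0],[0,0,0],0]]'

```text
time_s: 5.92
eef_pos: [509.7, -72.3, 67.3]
ee_rot: [0.0, 0.036, 0.999, -0.0]
force: [0.2, 0.4, 0.5]
grip_width: 0.001
grip_force: 0.1
```

>>> step_arm --increments '[[[0,0.5,0],[0,0,0],0],[[0,0.8,-1],[0,0,0],0],[[0,1.5,-2.5],[0,0,0],0],[[0,4,-2.5],[0,0,0],0],[[0,4,-2.5],[0,0,0],0],[[0,4,-2.5],[0,0,0],0]]'

```text
time_s: 6.68
eef_pos: [512.7, -32.3, 92.8]
ee_rot: [0.0, 0.036, 0.999, -0.0]
force: [0.0, 0.4, -0.6]
grip_width: 0.0
grip_force: 0.0
```

Run:
```python
from h import *
import cv2
inscale(); p=np.load("p.npy"); go((-70,65,64)); go((-70,65,38)); go((-70,65,31))
c=ctrl.capture("side")
s=c["img"][235:375,235:385,::-1]
cv2.imwrite("pics/s3.png",cv2.resize(s,None,fx=4,fy=4,interpolation=cv2.INTER_CUBIC))
```

```text
tcp in scale [-70.4  64.9  92.8] F [ 0.04  0.35 -0.6 ] t 6.675
(-70, 65, 64) shift [-0.04  0.01  2.88] turn [-0.  0. -0.]
(-70, 65, 38) shift [-0.04  0.01  5.48] turn [-0.  0. -0.]
(-70, 65, 31) shift [-0.04  0.01  6.18] turn [-0.  0. -0.]
```

View pics/s3.png

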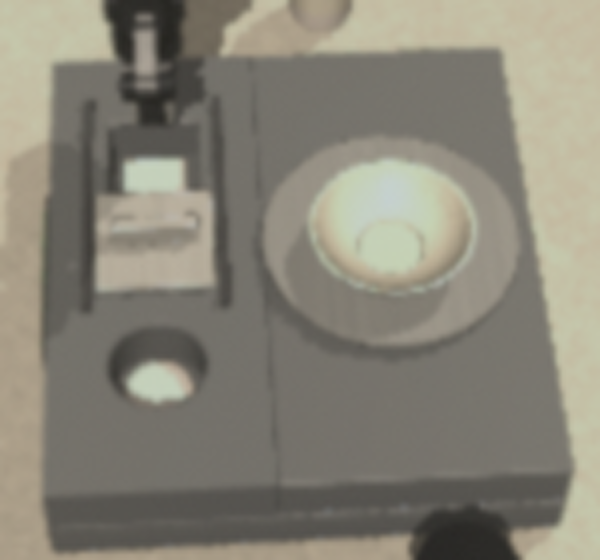

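The cover's leading edge is now at row 286–291, which is about 58 mm open. The white square key is visible at (155,173), and the fingertip is centred above it. Descending into the well.

>>> step_arm --increments '[[[0,0,1.5],[0,0,0],0],[[0,0,3],[0,0,0],0],[[0,0,4.5],[0,0,0],0],[[0,0,5.1],[0,0,0],0],[[0,0,5.1],[0,0,0],0]]'

```text
time_s: 7.35
eef_pos: [512.4, -32.0, 40.8]
ee_rot: [-0.0, 0.036, 0.999, 0.0]
force: [-0.2, 0.4, 0.3]
grip_width: -0.001
grip_force: 0.0
```

>>> step_arm --increments '[[[0,0,0.3],[0,0,0],0],[[0,0,0.6],[0,0,0],0],[[0,0,0.9],[0,0,0],0],[[0,0,1],[0,0,0],0],[[0,0,1],[0,0,0],0]]'

```text
time_s: 7.98
eef_pos: [512.8, -32.1, 31.5]
ee_rot: [0.0, 0.036, 0.999, -0.0]
force: [0.0, -0.6, 3.8]
grip_width: -0.004
grip_force: 2.1
```

>>> step_arm --increments '[[[0,0,0.1],[0,0,0],0],[[0,0,0.2],[0,0,0],0],[[0,0,0.2],[0,0,0],0]]'

```text
time_s: 8.35
eef_pos: [512.8, -32.1, 30.0]
ee_rot: [0.0, 0.036, 0.999, -0.0]
force: [-2.7, -0.2, 11.5]
grip_width: 0.0
grip_force: 5.7
```

At 11.5 N the key has bottomed out. Now I'll lift out and cross over the rib to its −y side.

>>> step_arm --increments '[[[0,0,-1.5],[0,0,0],0],[[0,0,-4],[0,0,0],0],[[0,0,-7],[0,0,0],0],[[0,0,-7],[0,0,0],0],[[0,-4,-7],[0,0,0],0],[[0,-8.6,-7],[0,0,0],0],[[0,-8.6,-7],[0,0,0],0],[[0,-8.6,-7],[0,0,0],0]]'

```text
time_s: 9.35
eef_pos: [505.9, -117.3, 98.7]
ee_rot: [-0.001, 0.036, 0.999, 0.0]
force: [-0.3, -1.1, 0.6]
grip_width: -0.004
grip_force: 0.0
```

```bash
python3 -c "
from h import *
inscale();go((-70,-21,68))"
```

```text
tcp in scale [-71.1 -20.3  98.7] F [-0.3  -1.05  0.6 ] t 9.35
(-70, -21, 68) shift [-0.12 -0.07  3.07] turn [ 0.  -0.1 -0. ]
```

>>> step_arm --increments '[[[0,0,1.5],[0,0,0],0],[[0,0,2.6],[0,0,0],0],[[0,0,3.1],[0,0,0],0],[[0,0,3.1],[0,0,0],0],[[0,0,3.1],[0,0,0],0]]'

```text
time_s: 9.98
eef_pos: [506.6, -117.9, 68.5]
ee_rot: [0.0, 0.036, 0.999, -0.0]
force: [-0.1, 0.3, 0.3]
grip_width: 0.002
grip_force: 0.0
```

>>> step_arm --increments '[[[0,0.4,0],[0,0,0],0],[[0,0.8,0],[0,0,0],0],[[0,1.2,0],[0,0,0],0],[[0,1.6,0],[0,0,0],0],[[0,2,0],[0,0,0],0],[[0,2.4,0],[0,0,0],0],[[0,2.8,0],[0,0,0],0],[[0,3.2,0],[0,0,0],0]]'

```text
time_s: 10.98
eef_pos: [508.7, -85.7, 68.3]
ee_rot: [0.0, 0.036, 0.999, -0.0]
force: [-0.8, -1.3, 0.6]
grip_width: 0.001
grip_force: 0.9
```

>>> step_arm --increments '[[[0,0.4,0],[0,0,0],0],[[0,0.8,0],[0,0,0],0],[[0,1.2,0],[0,0,0],0],[[0,1.6,0],[0,0,0],0],[[0,2,0],[0,0,0],0],[[0,2.4,0],[0,0,0],0],[[0,2.8,0],[0,0,0],0],[[0,3.1,0],[0,0,0],0]]'

```text
time_s: 11.98
eef_pos: [510.9, -54.8, 68.3]
ee_rot: [0.0, 0.036, 0.999, -0.0]
force: [-0.2, -1.6, -0.1]
grip_width: 0.001
grip_force: 0.9
```

```bash
python3 -c "
from h import *
inscale()"
```

```text
tcp in scale [-70.6  42.4  68.3] F [-0.17 -1.62 -0.09] t 11.975
```

Cover is about 4–5 mm from shut. I'll inch forward until the end stop shows in the force.

>>> step_arm --increments '[[[0,0.15,0],[0,0,0],0],[[0,0.3,0],[0,0,0],0],[[0,0.3,0],[0,0,0],0]]'

```text
time_s: 12.35
eef_pos: [511.1, -51.9, 68.3]
ee_rot: [-0.0, 0.036, 0.999, 0.0]
force: [0.3, -0.1, 0.8]
grip_width: -0.001
grip_force: 0.4
```

>>> step_arm --increments '[[[0,0.1,0],[0,0,0],0],[[0,0.1,0],[0,0,0],0]]'

```text
time_s: 12.6
eef_pos: [511.2, -51.0, 68.3]
ee_rot: [0.0, 0.036, 0.999, 0.0]
force: [0.3, -1.4, 0.0]
grip_width: 0.0
grip_force: 0.7
```

>>> step_arm --increments '[[[0,0.1,0],[0,0,0],0],[[0,0.1,0],[0,0,0],0]]'

```text
time_s: 12.85
eef_pos: [511.2, -50.0, 68.3]
ee_rot: [0.0, 0.036, 0.999, 0.0]
force: [0.5, -1.7, 1.0]
grip_width: 0.003
grip_force: 0.7
```

>>> step_arm --increments '[[[0,-0.5,0],[0,0,0],0],[[0,-1,-1],[0,0,0],0],[[0,-1,-4],[0,0,0],0],[[1,-1,-9],[0,0,0],0],[[4,-1,-12],[0,0,0],0],[[9,-1,-12],[0,0,0],0],[[12,-1,-12],[0,0,0],0],[[12,-1,-12],[0,0,0],0]]'

```text
time_s: 13.85
eef_pos: [389.8, -51.5, 189.1]
ee_rot: [0.001, 0.036, 0.999, -0.0]
force: [0.3, 0.2, -0.4]
grip_width: -0.001
grip_force: 0.0
```

Run:
```python
from h import *
import cv2
inscale(); p=np.load("p.npy")
for n,o in(("side",(235,235)),):
  c=ctrl.capture(n)
  s=c["img"][o[1]:o[1]+140,o[0]:o[0]+150,::-1]
  cv2.imwrite("pics/s4.png",cv2.resize(s,None,fx=4,fy=4,interpolation=cv2.INTER_CUBIC))
  for v in (0,3,5,8):
    uv=proj(c,world(p,[(-40,35-v,63),(-100,35-v,63)])); print(v,(((uv-235)+.5)*4-.5).round(0).tolist())
```

```text
tcp in scale [-191.6   37.1  189.1] F [ 0.32  0.15 -0.38] t 13.85
0 [[212.0, 195.0], [96.0, 200.0]]
3 [[212.0, 200.0], [96.0, 204.0]]
5 [[212.0, 203.0], [96.0, 207.0]]
8 [[213.0, 207.0], [96.0, 212.0]]
```

View pics/s4.png

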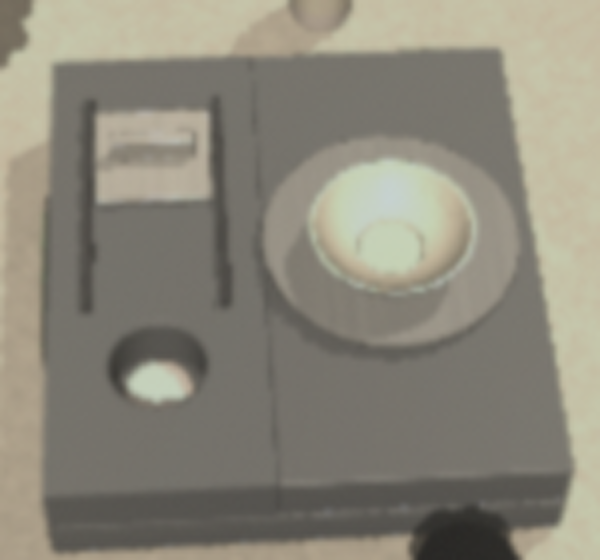

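The cover edge at rows 201–205 suggests it's still about 2–3 mm ajar, and no end stop was felt. I'll go back and push until the force rises.

>>> step_arm --increments '[[[-4,0,0],[0,0,0],0],[[-9,0,0],[0,0,0],0],[[-12,0,0],[0,0,0],0],[[-12,0,3],[0,0,0],0],[[-12,0,8],[0,0,0],0],[[-12,0,11],[0,0,0],0],[[-12,0,12],[0,0,0],0],[[-12,0,12],[0,0,0],0]]'

```text
time_s: 14.9
eef_pos: [511.1, -60.2, 68.5]
ee_rot: [0.0, 0.036, 0.999, -0.0]
force: [0.2, -0.2, 1.0]
grip_width: -0.001
grip_force: 0.0
```

>>> step_arm --increments '[[[0,0.3,0],[0,0,0],0],[[0,0.6,0],[0,0,0],0],[[0,0.9,0],[0,0,0],0],[[0,1.1,0],[0,0,0],0],[[0,1.1,0],[0,0,0],0]]'

```text
time_s: 15.52
eef_pos: [511.5, -49.0, 68.5]
ee_rot: [0.0, 0.036, 0.999, -0.0]
force: [0.4, -1.3, 0.6]
grip_width: 0.001
grip_force: 0.3
```

>>> step_arm --increments '[[[0,0.1,0],[0,0,0],0],[[0,0.1,0],[0,0,0],0]]'

```text
time_s: 15.78
eef_pos: [511.5, -48.1, 68.4]
ee_rot: [0.0, 0.036, 0.999, -0.0]
force: [1.4, -1.5, 1.9]
grip_width: -0.002
grip_force: 0.9
```

>>> step_arm --increments '[[[0,0.1,0],[0,0,0],0],[[0,0.1,0],[0,0,0],0]]'

```text
time_s: 16.02
eef_pos: [511.5, -47.7, 68.4]
ee_rot: [0.0, 0.036, 0.999, -0.001]
force: [-0.8, -5.3, 2.3]
grip_width: 0.002
grip_force: 2.9
```

The force rose to 5.3 N and motion stopped, so the cover is at its shut end stop. Retreating and handing in.

>>> step_arm --increments '[[[0,-0.5,0],[0,0,0],0],[[0,-1,-1],[0,0,0],0],[[0,-1,-4],[0,0,0],0],[[1,-1,-9],[0,0,0],0],[[4,-1,-12],[0,0,0],0],[[9,-1,-12],[0,0,0],0],[[12,-1,-12],[0,0,0],0],[[12,-1,-12],[0,0,0],0]]'

```text
time_s: 17.02
eef_pos: [389.9, -48.3, 189.0]
ee_rot: [0.0, 0.036, 0.999, -0.0]
force: [0.4, -0.6, -0.7]
grip_width: 0.002
grip_force: 0.0
```

Run:
```python
from h import *
import cv2
a=cv2.imread("pics/side0.png",0); b=cv2.cvtColor(ctrl.capture("side")["img"],cv2.COLOR_RGB2GRAY)
f=lambda i,y,x,h,w:np.float32(i[y:y+h,x:x+w])
print("cover px shift",cv2.phaseCorrelate(f(a,264,260,26,28),f(b,264,260,26,28)),"dish",cv2.phaseCorrelate(f(a,270,300,55,65),f(b,270,300,55,65)))
print(ctrl.sense()["eef_pos"],ctrl.finish_job())
```

```text
cover px shift ((-0.12297439518989606, -0.14887821180987793), 0.8441900056085468) dish ((-0.019780042418126698, -0.01725185426961673), 0.9928803799880875)
the job is handed in; nothing more can be done
[391.05289672 -48.59232331 189.06186325] None
```

I slid the cover open about 58 mm, pressed the square key until it bottomed out at 11.5 N, pushed the cover shut against its end stop, and handed the job in at about 17 s; the dish had not moved in the pictures, but a last image check of the cover was inconclusive and no verdict was returned.

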